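# Loosen, peel and drain a stuck drip tray

### The job

The red drip trays have stuck together in their nest: press the red spray nozzle on the bracketed bottle all the way down to wet them, and let it spring back up. Then peel off the top tray by lifting one corner or end first, while the opposite corner is still down in the nest and the trays beneath stay where they are. Finish while holding the top tray still in the gripper, tipped so that it drains, with its middle over the grey basin and well clear above it; leave everything else on the bench alone.

Things in the scene. Friction and masses are not known exactly. Their poses are not given: they have to be found in the camera images.
- nozzle (a joint): travel of the spray nozzle, m: 0 = up (at rest), 0.008 = fully down. It sinks straight down when pushed from above and springs back: about 2.5 N to start, 7 N fully down; it sprays properly only beyond 6 mm
- nozzle_top (a point): middle of the flat top of the red nozzle cap, 28 mm across, on the white bottle (60 mm across) fixed in a steel bracket; at rest it is 185 mm above the bench. Its spout points at the stack of trays: the point's x axis points from the stack to the bottle, about 130 mm from the middle of the stack
- tray: top red drip tray, open upwards, 200 (x) x 140 (y) x 45 mm, 0.4 kg; origin under the middle of its floor, z up. Floor 176 x 116 mm, walls 2.5 mm leaning out 10 degrees, rolled rim 8 mm wide and 8 mm tall all round (outer outline 200 x 140 mm). Inside, a pip 10 mm across, 25 mm tall at x = +-80, y = +-50 mm. At the start the floor is 54 mm and the rim top 99 mm above the bench
- lower_trays: two like trays beneath, jammed into one piece, 0.8 kg, loose on the mat; origin under its middle, axes as the tray's, rims at z = 45 and 70 mm, of the same outline as the top rim and 17 mm below its underside: fingers reaching over 24 mm below the top rim take both. Four silicone buttons in the long walls hold the top tray by friction, 1 to 1.7 N each, over the first 15 mm of lift
- corner_a (a point): top of the tray's rim at its corner x = +96, y = +66 mm (tray axes). The rim stands a firm pinch (70 N)
- corner_b (a point): the same at x = -96, y = +66 mm
- corner_c (a point): the same at x = -96, y = -66 mm, opposite corner a. As one end is lifted, the far wall of the tray bears on the inside of the rim beneath, so it turns best about the top edge of that rim (92 mm from the middle, 70 mm above the foot of the lower trays)
- corner_d (a point): the same at x = +96, y = -66 mm, opposite corner b
- basin: grey plastic drain basin, fixed, open, 300 (x) x 230 (y) mm inside a rolled edge (outer 316 x 246 mm), 65 mm tall; origin under its middle
- tamper: coffee tamper, steel foot 58 mm across, dark wood knob, 84 mm tall; origin under its middle; a bystander standing between the stack's place and the basin's
- basket: steel filter basket, open top, 60 mm across, 26 mm tall; origin under its middle; a bystander near the robot
- jug: steel milk jug with a handle, 80 mm across, 100 mm tall; origin under its middle; a bystander at the left of the bench
- cup: white cup with a handle, 66 mm across, 55 mm tall; origin under its middle; a bystander at the right of the bench
- portafilter: steel portafilter lying flat: round head 68 mm across, 31 mm tall, black handle out to 175 mm from its middle along -x; origin under the head; a bystander at the back of the bench
- brush: cleaning brush with a wooden handle, about 200 mm long, under 35 mm tall, lying at the left of the bench, roughly pointing away from the robot; a bystander
- driver: screwdriver with a red handle, about 200 mm long, under 35 mm tall, lying at the right of the bench, roughly pointing away from the robot; a bystander
There are look-alikes about, which are no part of the job. Leave any turquoise or yellow look-alike of the tray alone.

How it is judged:
On the way, in this order (a step that is already met when the one before it is completed fails the run):
1. the nozzle is pressed fully down while the tray still sits in the nest (value of joint nozzle above 0.006 m and z of tray in the frame of lower_trays below 0.056 m), for 0.05 s.
2. the nozzle has sprung back up (value of joint nozzle below 0.002 m), for 0.1 s.
3. one corner of the top tray is lifted 30 mm while the opposite corner is still down in the nest (((z of corner_a in the frame of lower_trays above 0.125 m and z of corner_c in the frame of lower_trays below 0.107 m) or (z of corner_c in the frame of lower_trays above 0.125 m and z of corner_a in the frame of lower_trays below 0.107 m) or (z of corner_b in the frame of lower_trays above 0.125 m and z of corner_d in the frame of lower_trays below 0.107 m) or (z of corner_d in the frame of lower_trays above 0.125 m and z of corner_b in the frame of lower_trays below 0.107 m))), for 0.05 s.
At the end, for the whole second after the job is handed in: top tray held still in the fingers, tipped 0.2 rad or more, its middle within 100 mm (basin x) and 80 mm (y) of the basin's middle, rim corners over 105 mm above the bench, not touching the basin; lower trays level within 30 mm of their place; nozzle up (contact force between tray and the fingers above 1 N and x of tray in the frame of basin between -0.1 and 0.1 m and y of tray in the frame of basin between -0.08 and 0.08 m and height (world z) of each of corner_a, corner_b, corner_c, corner_d above 0.105 m and contact force between tray and basin below 0.2 N and angle between tray's own z axis and vertical above 0.2 rad and linear speed of tray below 0.03 m/s and angular speed of tray below 0.3 rad/s and value of joint nozzle below 0.002 m and distance of lower_trays from where it was at the start of the episode below 0.03 m and angle between lower_trays's own z axis and vertical below 0.1 rad); the arm keeps its last pose, push and grip.
It fails at once if the trays beneath are dragged or lifted more than 40 mm from their place or tipped over 0.25 rad (distance of lower_trays from where it was at the start of the episode above 0.04 m or angle between lower_trays's own z axis and vertical above 0.25 rad).
It fails at once if a bystander (tamper, basket, jug, cup, portafilter, brush or screwdriver) is shifted by more than 30 mm (distance of any of tamper, basket, jug, cup, portafilter, brush, driver from where it was at the start of the episode above 0.03 m).
It also fails if it takes over 64 s, if anything falls off the work surface, if the arm or the gripper's body presses on something with over 40 N, if the wrist force passes 120 N, or if a joint passes its speed limit or range.

### The arm

A 7-joint arm with a two-finger parallel gripper is mounted at the origin on the work surface. World frame = base frame: x ahead of the robot, y to its left, z up, the work surface at z = 0. Lengths are in m, angles in rad, forces in N, time in s.
With the tool pointing down it reaches from about 0.4 to 0.9 m from the base axis. Payload 5.6 kg.
Tool frame: the origin (TCP) lies midway between the tips of the shut fingers; the grasp point (between the pads) lies 19 mm behind it; y points along the fingers, z is the direction in which the jaws open and shut, and the axes are right-handed (so a half turn about y gives the same grasp; the last joint's range is limited). The gripper opens to 92 mm and grips with 3 to 60 N. Pads are 20 mm wide; open, the fingers measure 128 mm over their backs; the gripper's body (75 mm by 189 mm) begins 69 mm behind the grasp point.
Start: joints at [1.095, 0.468, -0.012, 1.603, 0.006, 1.071, -0.056], TCP at [0.273, -0.59, 0.215] pointing down, gripper open.
Joint ranges: [-2.53, 2.53], [-0.31, 2.02], [-1.57, 1.55], [0.28, 2.44], [-1.29, 4.43], [0.15, 1.84], [-2.92, 2.92]. Speed limits (rad/s): [2.57, 2.57, 3.14, 3.14, 3.14, 3.14, 3.14].

### API

Orientations are given as a 3x3 rotation matrix whose columns are the frame's x, y, z axes.
In Python, from station import env, effector, solver, viewer, workorder, search_frame, tip_of gives the robot as it stands. Calls block until the motion is done:
- env.reach(position, orientation): joint-space move of the TCP to a pose.
- env.movel(position, frame=None, rate=0.15): straight line of the TCP; frame=None keeps the orientation; rate is the mean speed in m/s.
- env.goto_joints(angles): joint-space move.
- effector.release() and effector.grasp(squeeze=None): open the fingers fully, or close them until they stop; squeeze is the grip in N (None keeps the last).
- env.pause(seconds).
- solver.inverse_kinematics(position, orientation): joint angles nearest the present ones, or None.
- env.sense(): the state.
- viewer.read_camera(name): name is "scene" or "top" or "wrist"; returns (picture, depth): 400x640x3 uint8, red, green, blue; 400x640 float32, m along the optical axis (not along the pixel's ray), 0 where there is no reading.
- viewer.camera_info(name): a dict with "intrinsics" (3x3 intrinsics, pixels), "eye" and "rotation" of the camera in the world; the wrist camera has in their place "T_tool_cam" (4x4, takes a point from camera to tool coordinates, whose origin is the TCP and whose axes are the tool frame's). Camera axes: x right, y up, looking along -z (the intrinsics and any distortion apply to the point x, -y, -z); pixel columns grow to the right and rows downward; lengths in m; the calibration is good to about 2 mm. A picture is of the moment at which its call begins: read the wrist's pose just before it. camera_info takes no time and is no camera call.
A pose or a line that the arm cannot do raises env.PlanningError and nothing moves.
- workorder.finish_job(): hands the job in, once; it reports no verdict.
Trained networks look in the newest picture that a camera, given by its name, has taken for a name from the list of things; names that differ only in an ending like _2 or _b are one class to them, and where a whole thing is asked for, a point or a joint stands for the part that bears it (a point fixed in the world has none). Each returns a list of dicts, best first, with "score" (0 to 1); they miss things now and then, are a little off and sometimes report something else, mostly with a low value. They report only what shows in the picture. A call takes as long as a camera call. They do not tell look-alikes from the thing itself.
- search_frame(camera, name): "at" ([x, y, z] in m, in world coordinates, good to about 4 mm: the middle of the surface that is visible of it).
- tip_of(camera, name): "at" ([x, y, z] in m, in world coordinates, good to about 4 mm: a listed point, or the origin of a listed thing).
The state is a dict: "t": time; "joint_positions": joint angles; "joint_velocities": joint speeds; "tau": joint torques, N m; "ee_pos": TCP position; "tcp_rot": TCP orientation; "wrist_force": force on the tool from outside, world axes, zero at the start; "moment": the same for the moment, N m; "gripper_width": finger opening in m.
Only numpy, scipy, OpenCV 4.12 (cv2) and the standard library are available. Lean on these libraries where they do the work, as an engineer would, in place of code of your own. Each camera call takes 0.05 s, during which the arm holds its last target. There are 200 camera calls.

## Working session

There is one attempt and no reset: what is moved stays moved. The work goes in short steps, each a Python script; the robot and the scene stay as the last script left them, time stands still between calls to the robot, and variables do not carry over. Pictures are saved under pics/ and viewed, about 8 in all and at most 12, crops included, and the job is handed in when it is done.

```bash
ls; mkdir -p pics; python3 - <<'E'
from station import env, effector, solver, viewer, workorder, search_frame, tip_of
import cv2, numpy as np
s=env.sense(); print(s['t'],s['ee_pos'],s['tcp_rot'],s['gripper_width'],s['wrist_force'])
ims=[]
for c in ("top","scene"):
    im,d=viewer.read_camera(c); cv2.imwrite(f"pics/{c}0.png",im[:,:,::-1]); np.save(f"pics/{c}0d.npy",d)
    i=viewer.camera_info(c); print(c,{k:np.round(v,3).tolist() if not isinstance(v,str) else v for k,v in i.items()})
    for n in ("nozzle_top","tray","lower_trays","corner_a","corner_b","corner_c","corner_d","basin","tamper","basket","jug","cup","portafilter"):
        print(c,n,[(np.round(r['at'],3).tolist(),round(r['score'],2)) for r in tip_of(c,n)[:4]])
E
```

```text
pics
0.0 [ 0.27233042 -0.58956845  0.21365617] [[-9.07821816e-01 -8.07919082e-04  4.19355336e-01]
 [-4.19356102e-01  1.50855553e-03 -9.07820568e-01]
 [ 1.00824751e-04 -9.99998536e-01 -1.70830541e-03]] 0.09197829808299676 [-0.44999886 -0.75564537  0.16759752]
top {'intrinsics': [[509.719, 0.0, 321.952], [0.0, 509.719, 205.795], [0.0, 0.0, 1.0]], 'eye': [0.278, -0.097, 1.857], 'rotation': [[-0.004, 0.995, -0.104], [-1.0, -0.006, -0.012], [-0.012, 0.104, 0.994]]}
top nozzle_top [([0.606, -0.259, 0.183], 0.62)]
top tray [([0.47, -0.227, 0.054], 0.84), ([0.394, -0.66, -0.0], 0.76), ([0.16, -0.307, -0.003], 0.63)]
top lower_trays [([0.56, -0.152, 0.101], 0.73)]
top corner_a [([0.316, -0.569, 0.044], 0.97), ([0.151, -0.417, 0.042], 0.95), ([0.468, -0.746, 0.047], 0.93), ([0.523, -0.335, 0.102], 0.88)]
top corner_b [([0.316, -0.569, 0.044], 0.97), ([0.151, -0.417, 0.042], 0.95), ([0.468, -0.746, 0.047], 0.93), ([0.523, -0.335, 0.102], 0.88)]
top corner_c [([0.316, -0.569, 0.044], 0.97), ([0.151, -0.417, 0.042], 0.95), ([0.468, -0.746, 0.047], 0.93), ([0.523, -0.335, 0.102], 0.88)]
top corner
[... 1006 characters left out ...]
-0.419, 0.046], 0.95), ([0.28, -0.694, 0.046], 0.94), ([0.266, -0.354, 0.041], 0.93), ([0.059, -0.248, 0.039], 0.92)]
scene corner_c [([0.151, -0.419, 0.046], 0.95), ([0.28, -0.694, 0.046], 0.94), ([0.266, -0.354, 0.041], 0.93), ([0.059, -0.248, 0.039], 0.92)]
scene corner_d [([0.151, -0.419, 0.046], 0.95), ([0.28, -0.694, 0.046], 0.94), ([0.266, -0.354, 0.041], 0.93), ([0.059, -0.248, 0.039], 0.92)]
scene basin [([0.487, 0.23, -0.0], 0.93)]
scene tamper [([0.513, -0.011, 0.002], 0.69)]
scene basket [([0.381, -0.005, 0.001], 0.46)]
scene jug [([0.583, 0.455, 0.0], 0.96), ([0.561, -0.151, 0.099], 0.68)]
scene cup [([0.598, -0.474, -0.0], 0.58)]
scene portafilter [([0.752, -0.062, 0.0], 0.74)]
```

View pics/top0.png

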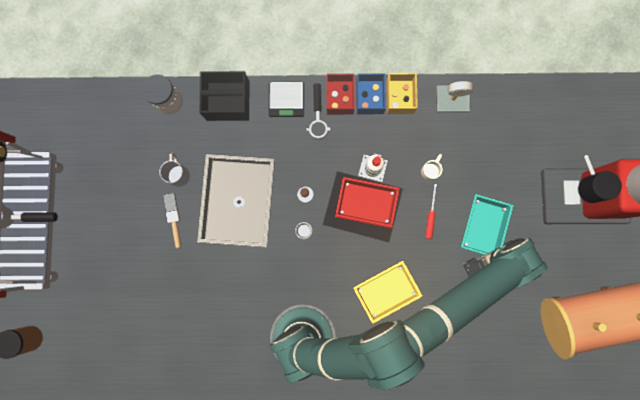

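```bash
cat > h.py <<'E'
import numpy as np, cv2
def world(cam,d,i):
    K=i['intrinsics'];v,u=np.mgrid[0:400,0:640]
    p=np.stack([(u-K[0,2])/K[0,0]*d,-(v-K[1,2])/K[1,1]*d,-d],-1)
    return p@np.asarray(i['rotation']).T+np.asarray(i['eye'])
E
python3 - <<'E'
from station import *
from station import viewer
import cv2,numpy as np
from h import world
for c in ("top","scene"):
    im=cv2.imread(f"pics/{c}0.png"); d=np.load(f"pics/{c}0d.npy"); i={k:np.asarray(v) for k,v in viewer.camera_info(c).items() if k in('intrinsics','eye','rotation')}
    W=world(c,d,i)
    h=cv2.cvtColor(im,cv2.COLOR_BGR2HSV)
    red=((h[...,0]<8)|(h[...,0]>172))&(h[...,1]>120)&(d>0)
    m=red&(abs(W[...,2]-.097)<.008)&(np.hypot(W[...,0]-.47,W[...,1]+.23)<.16)
    r=cv2.minAreaRect(W[m][:,:2].astype(np.float32)); print(c,m.sum(),r,np.round(cv2.boxPoints(r),3).tolist(),np.median(W[m][:,2]))
    m=red&(W[...,2]>.17)&(W[...,2]<.2)&(np.hypot(W[...,0]-.607,W[...,1]+.258)<.04)
    print('noz',m.sum(),W[m].mean(0),W[m].min(0),W[m].max(0))
    m=(W[...,2]>.055)&(W[...,2]<.075)&(np.hypot(W[...,0]-.488,W[...,1]-.231)<.21)
    r=cv2.minAreaRect(W[m][:,:2].astype(np.float32)); print('basin',m.sum(),r)
E
```

```text
top 436 ((0.47748464345932007, -0.23149818181991577), (0.19987806677818298, 0.1413828730583191), 78.13629913330078) [[0.3880000114440918, -0.3149999976158142], [0.5260000228881836, -0.3440000116825104], [0.5669999718666077, -0.14800000190734863], [0.42899999022483826, -0.11900000274181366]] 0.09813920158343437
noz 51 [ 0.60389675 -0.25782116  0.18417159] [ 0.58995161 -0.27110522  0.17048028] [ 0.61641347 -0.24485871  0.19756375]
basin 1068 ((0.4933505356311798, 0.2708911895751953), (0.32431644201278687, 0.3167584240436554), 85.77762603759766)
scene 426 ((0.4769429862499237, -0.2315128743648529), (0.2009141445159912, 0.14265088737010956), 78.34437561035156) [[0.3869999945163727, -0.3149999976158142], [0.5270000100135803, -0.3440000116825104], [0.5669999718666077, -0.14800000190734863], [0.4269999861717224, -0.11900000274181366]] 0.09688655834848336
noz 65 [ 0.60871453 -0.25655952  0.18214001] [ 0.59134008 -0.27083051  0.17010076] [ 0.62081787 -0.24471236  0.18994685]
basin 1015 ((0.4913763403892517, 0.2680911719799042), (0.3183493912220001, 0.31968459486961365), 85.71248626708984)
```

The top picture shows the red stack at (367,202), the red-capped bottle at (375,162), the basin at (237,201) and the tamper at (305,193). The measured stack outline and its distance to the nozzle (131 mm) match the sizes given. Next I check IK and press the nozzle.

```bash
cat >> h.py <<'E'
TH=np.deg2rad(78.24); U=np.array([np.cos(TH),np.sin(TH),0]); V=np.array([-U[1],U[0],0]); Z=np.array([0,0,1.])
C=np.array([.4772,-.2315,0]); NOZ=np.array([.606,-.258,.185]); BAS=np.array([.488,.231,0])
from scipy.spatial.transform import Rotation as Ro
def down(zdir):  # tool pointing down, jaws along zdir
    y=-Z; z=np.asarray(zdir)/np.linalg.norm(zdir); return np.stack([np.cross(y,z),y,z],1)
def tilt(R,a,s): # lift end s*U about far edge: rotate by a
    return Ro.from_rotvec(-s*a*V).as_matrix()@R
E
python3 - <<'E'
from station import env,effector,solver
from h import *
for s in (1,-1):
  for zs in (1,-1):
    R=down(zs*U); g=C+s*.096*U
    for nm,p,Rr in (("grip",g+[0,0,.08],R),("above",g+[0,0,.2],R),("tilt",g+[0,0,.15]-s*.01*U,tilt(R,.35,s)),("fin",BAS+s*.09*U+[0,0,.28],tilt(R,.35,s))):
        q=solver.inverse_kinematics(p,Rr); print(s,zs,nm,None if q is None else np.round(q,2).tolist())
R=down(-U)
s=env.sense(); 
effector.grasp(10)
env.reach(NOZ+[0,0,.06],R)
env.movel(NOZ+[0,0,.008],rate=.15)
b=env.sense(); print(b['t'],b['ee_pos'],b['wrist_force'])
for dz in (-.004,-.007,-.0085):
    env.movel(NOZ+[0,0,dz],rate=.03); e=env.sense(); print(dz,e['t'],e['ee_pos'],e['wrist_force']-b['wrist_force'])
    if (e['wrist_force']-b['wrist_force'])[2]>12: break
E
```

```text
1 1 grip [0.69, 0.52, -0.6, 2.0, 0.43, 0.75, 1.2]
1 1 above [0.77, 0.34, -0.68, 1.91, 0.26, 0.97, 1.34]
1 1 tilt [1.02, 0.51, -0.74, 1.91, -0.02, 0.89, 1.72]
1 1 fin [0.25, 0.35, -0.88, 1.81, 0.02, 0.86, 0.79]
1 -1 grip [0.29, 0.44, -0.1, 2.03, 0.07, 0.68, -1.63]
1 -1 above [0.35, 0.27, -0.17, 1.94, 0.06, 0.94, -1.62]
1 -1 tilt [0.56, 0.4, -0.15, 1.94, -0.36, 0.92, -1.12]
1 -1 fin [0.13, 0.3, -0.71, 1.82, -0.08, 0.85, -2.27]
-1 1 grip [0.99, 0.57, -0.56, 1.89, 0.42, 0.79, 1.57]
-1 1 above [1.04, 0.41, -0.61, 1.81, 0.28, 1.01, 1.69]
-1 1 tilt [0.73, 0.42, -0.48, 1.96, 0.7, 0.91, 1.18]
-1 1 fin [0.2, 0.43, -0.95, 1.75, 0.55, 1.47, 0.46]
-1 -1 grip [0.54, 0.5, 0.02, 1.92, -0.01, 0.72, -1.21]
-1 -1 above [0.56, 0.34, -0.0, 1.84, 0.0, 0.97, -1.22]
-1 -1 tilt [0.26, 0.37, 0.09, 1.99, 0.45, 0.79, -1.75]
-1 -1 fin [0.34, 0.55, -1.19, 1.74, 0.67, 1.56, -2.79]
4.9667 [ 0.60591872 -0.25866585  0.1931108 ] [ 0.56624864 -0.59971335  0.08747899]
-0.004 5.5167 [ 0.60678454 -0.258336    0.1819457 ] [ 0.12386397 -0.34955997  4.19671564]
-0.007 5.7667 [ 0.60680479 -0.25836688  0.1789909 ] [0.11162528 0.51271634 6.63174254]
-0.0085 6.0167 [ 0.60680186 -0.25835025  0.17771559] [-2.67172203e-03 -4.22568919e-01  6.28737832e+00]
```

```bash
python3 - <<'E'
from station import env,effector,solver,viewer,tip_of
from h import *
f0=.09
for dz in (-.0095,-.011,-.013,-.015):
    env.movel(NOZ+[0,0,dz],rate=.03); env.pause(.1); e=env.sense(); print(dz,e['ee_pos'][2],e['wrist_force'][2]-f0)
    if e['wrist_force'][2]-f0>11: break
env.pause(.1)
env.movel(NOZ+[0,0,.05],rate=.15); env.pause(.2)
effector.release()
g=C+.096*U
R=down(-U)
env.reach(g-.0*U+[0,0,.24],R)
s=env.sense(); im,d=viewer.read_camera("wrist"); i=viewer.camera_info("wrist")
T=np.eye(4);T[:3,:3]=s['tcp_rot'];T[:3,3]=s['ee_pos'];M=T@np.asarray(i['T_tool_cam'])
np.savez("pics/w1.npz",im=im,d=d,M=M,K=i['intrinsics'])
print(s['t'],s['ee_pos'],M.round(3).tolist(),i.keys())
cv2.imwrite("pics/w1.png",im[:,:,::-1])
for n in("corner_a","tray","nozzle_top"): print(n,[(np.round(r['at'],4).tolist(),round(r['score'],2)) for r in tip_of("wrist",n)])
W=world("",d,dict(intrinsics=i['intrinsics'],rotation=M[:3,:3],eye=M[:3,3]))
h=cv2.cvtColor(im,cv2.COLOR_RGB2HSV)
m=((h[...,0]<8)|(h[...,0]>172))&(h[...,1]>120)&(d>0)&(abs(W[...,2]-.097)<.006)
P=W[m]-C; a=P@U; b=P@V
m2=(abs(P@V)<.05)&(a>.07)
print(m.sum(),'end u range',np.percentile(a[m2],[1,50,99]),'v',np.percentile(b,[0.5,99.5]),'z',np.percentile(P[:,2],[50,95]))
for v in(-.04,-.02,0,.02,.04):
    k=m2&(abs(b-v)<.006); print(v,np.percentile(a[k],[2,50,98]).round(4))
E
```

```text
-0.0095 0.17744146673584846 10.079541401992808
-0.011 0.17733800824530932 16.01032035723447
9.6417 [ 0.49754945 -0.13816613  0.24065832] [[-0.204, 0.94, 0.273, 0.575], [-0.979, -0.196, -0.056, -0.153], [0.0, -0.279, 0.96, 0.41], [0.0, 0.0, 0.0, 1.0]] dict_keys(['intrinsics', 'T_tool_cam'])
corner_a [([0.52, -0.3381, 0.0949], 0.83), ([0.1708, -0.1842, 0.0426], 0.81), ([0.3957, -0.3146, 0.0971], 0.72), ([0.4334, -0.1252, 0.1001], 0.64), ([0.5569, -0.1485, 0.0986], 0.58)]
tray [([0.1621, -0.3021, 0.003], 0.91), ([0.4789, -0.2294, 0.0548], 0.56)]
nozzle_top [([0.6036, -0.2601, 0.1873], 0.66)]
4567 end u range [0.09463066 0.0978936  0.10129769] v [-0.06708682  0.07162344] z [0.09782747 0.0991835 ]
-0.04 [0.0947 0.0978 0.101 ]
-0.02 [0.0947 0.0979 0.101 ]
0 [0.0947 0.0979 0.1011]
0.02 [0.0946 0.0979 0.1012]
0.04 [0.0946 0.098  0.1013]
```

View pics/w1.png

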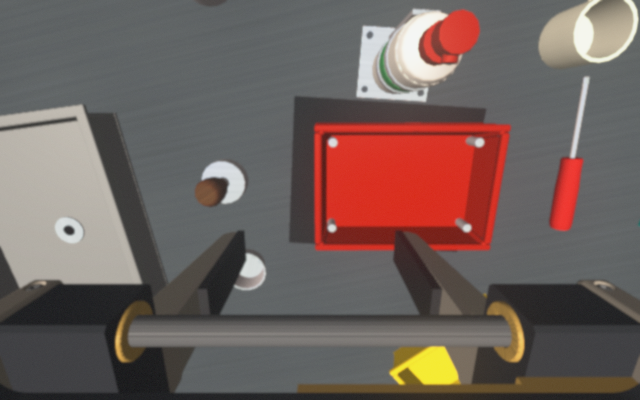

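The wrist view shows the red tray with its rim clear at (318–505, 125–248) and the nozzle back up at (450,40). The press reached its stop at 16 N, with about 7.7 mm of travel. Next I grip the basin-side end and peel.

```bash
cat >> h.py <<'E'
C2=C+.0012*U+.002*V
def arc(p0,R0,a):
    piv=C2-.092*U; piv[2]=.074
    Q=Ro.from_rotvec(-a*V).as_matrix()
    return piv+Q@(p0-piv), Q@R0
E
python3 - <<'E'
from station import env,effector,solver,viewer,tip_of
from h import *
R=down(-U); p=C2+.0962*U+[0,0,.080]
env.movel(p+[0,0,.04],R,rate=.2); env.movel(p,R,rate=.06)
b=env.sense(); print(b['t'],b['ee_pos'],b['wrist_force'])
effector.grasp(60); env.pause(.2)
e=env.sense(); print('grasp',e['t'],e['ee_pos'],e['gripper_width'],e['wrist_force']-b['wrist_force'])
p0=e['ee_pos'].copy(); np.save('p0.npy',p0)
for a in (.04,.08,.12,.16,.2):
    q,Q=arc(p0,R,a); env.movel(q,Q,rate=.03); e=env.sense()
    print(a,round(e['t'],2),(e['ee_pos']-q).round(4),e['gripper_width'],(e['wrist_force']-b['wrist_force']).round(1),(e['moment']-b['moment']).round(2))
    if np.linalg.norm(e['wrist_force']-b['wrist_force'])>40: print("STOP");break
im,d=viewer.read_camera("scene"); cv2.imwrite("pics/s2.png",cv2.resize(im[100:300,200:520,::-1],(800,500))); np.save('pics/s2d.npy',d)
E
```

```text
11.4083 [ 0.49522627 -0.13576129  0.08002936] [-1.12731084 -0.0373092   0.11756926]
grasp 12.85 [ 0.49493348 -0.13640103  0.08001232] 0.007944124507589856 [ 0.76343195 -3.4656573   0.96927129]
0.04 13.25 [ 0.     -0.      0.0004] 0.00794089334119297 [-0.9 -1.5  4.7] [-1.08  0.63  0.03]
0.08 13.65 [ 0.0001 -0.      0.0001] 0.00817029289537034 [ 0.2 -1.6  3.7] [-1.07  0.52  0.04]
0.12 14.05 [ 0.0002  0.0001 -0.    ] 0.008049929914863484 [ 0.3 -1.4  3.1] [-1.14  0.34  0.  ]
0.16 14.45 [ 0.0002  0.0001 -0.    ] 0.008086010236678686 [ 0.1 -1.6  1.5] [-1.08  0.3   0.01]
0.2 14.85 [ 0.0001  0.0001 -0.    ] 0.00792632948187683 [-0.1 -0.3  2. ] [-1.02  0.33 -0.  ]
```

View pics/s2.png

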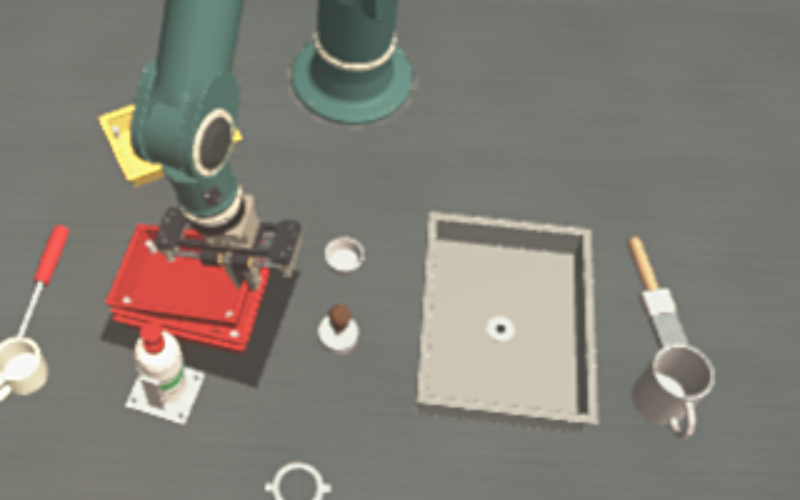

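The end at the gripper is up, while the far end and the lower trays stay down and level. Next I check the corner heights, tip a little further, and lift off.

```bash
cat >> h.py <<'E'
def redpts(viewer,c="scene"):
    im,d=viewer.read_camera(c); i={k:np.asarray(v) for k,v in viewer.camera_info(c).items() if k in('intrinsics','eye','rotation')}
    W=world(c,d,i); h=cv2.cvtColor(im,cv2.COLOR_RGB2HSV)
    m=((h[...,0]<8)|(h[...,0]>172))&(h[...,1]>120)&(d>0)&(W[...,2]>.03)
    return im,W[m]
E
python3 - <<'E'
from station import env,effector,solver,viewer,tip_of
from h import *
def prof():
    im,P=redpts(viewer); D=P-C2; a=D@U; b=D@V
    for u in(-.098,-.09,-.06,0,.06,.09):
        k=(abs(a-u)<.006)&(abs(b)<.08)
        if k.any(): print('u',u,k.sum(),'zmax',np.percentile(P[k,2],[5,50,98]).round(3))
    return im
prof()
R=down(-U);p0=np.load('p0.npy')
for a in (.25,.3):
    q,Q=arc(p0,R,a); env.movel(q,Q,rate=.03); e=env.sense(); print(a,e['wrist_force'].round(1),e['gripper_width'])
prof()
for n in("corner_a",): print([(np.round(r['at'],3).tolist(),round(r['score'],2)) for r in tip_of("scene",n)])
for k in (.01,.02,.04,.08):
    env.movel(q+[0,0,k],rate=.05); e=env.sense(); print(k,e['t'],e['wrist_force'].round(1),e['gripper_width'])
im=prof(); cv2.imwrite("pics/s3.png",cv2.resize(im[100:300,200:520,::-1],(800,500)))
E
```

```text
u -0.098 151 zmax [0.073 0.091 0.1  ]
u -0.09 179 zmax [0.058 0.076 0.099]
u -0.06 90 zmax [0.048 0.062 0.105]
u 0 98 zmax [0.046 0.074 0.117]
u 0.06 93 zmax [0.033 0.086 0.209]
u 0.09 115 zmax [0.046 0.096 0.139]
0.25 [-0.6 -0.4  2.6] 0.008185091502791342
0.3 [ 0.2 -0.3  3.6] 0.008097242493952935
u -0.098 151 zmax [0.072 0.087 0.098]
u -0.09 152 zmax [0.057 0.074 0.098]
u -0.06 88 zmax [0.047 0.064 0.11 ]
u 0 100 zmax [0.046 0.082 0.218]
u 0.06 85 zmax [0.031 0.101 0.169]
u 0.09 108 zmax [0.046 0.074 0.153]
[([0.393, -0.317, 0.094], 0.93), ([0.507, -0.622, 0.042], 0.82), ([0.282, -0.693, 0.042], 0.81), ([0.523, -0.346, 0.092], 0.79), ([0.268, -0.355, 0.039], 0.79), ([0.177, -0.183, 0.038], 0.76), ([0.558, -0.163, 0.153], 0.7), ([0.32, -0.567, 0.046], 0.56), ([0.056, -0.246, 0.039], 0.55), ([0.467, -0.75, 0.045], 0.55)]
0.01 16.3333 [-1.1 -4.  -3.4] 0.007411150801182461
0.02 16.6833 [-0.6  0.3 -3.2] 0.007355477026788134
0.04 17.2333 [-0.   1.1 -4.3] 0.007050403392651007
0.08 18.1833 [-0.5  0.7 -4.2] 0.006969059184938567
u -0.098 87 zmax [0.052 0.154 0.16 ]
u -0.09 196 zmax [0.045 0.147 0.161]
u -0.06 116 zmax [0.031 0.125 0.171]
u 0 128 zmax [0.032 0.151 0.199]
u 0.06 121 zmax [0.03  0.075 0.238]
u 0.09 137 zmax [0.047 0.079 0.228]
```

View pics/s3.png

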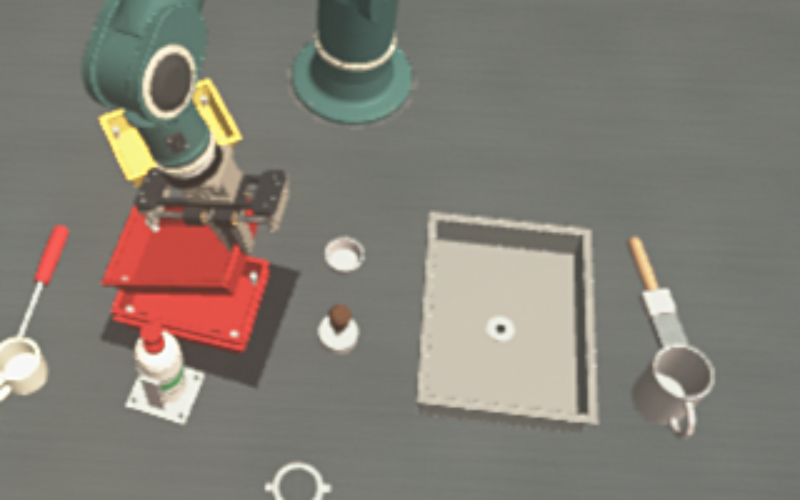

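The tray is free at about 4.2 N, its own weight, and the lower trays are still in place. Next I carry it to the basin.

```bash
python3 - <<'E'
from station import env,effector,solver,viewer,tip_of
from h import *
R=down(-U);p0=np.load('p0.npy'); e=env.sense(); Q=e['tcp_rot']
off=Q@R.T@((C2+[0,0,.054])-p0)   # tcp -> tray origin
p=e['ee_pos']; print('tray now',p+off)
env.movel(p+[0,0,.06],rate=.1)
t=BAS-off; t[2]=.27
try: env.movel(t,rate=.13)
except env.PlanningError as x: print('plan',x); env.reach(t,Q)
env.pause(.5); e=env.sense(); print(e['t'],e['ee_pos'],e['ee_pos']+off,e['wrist_force'],e['gripper_width'],e['joint_positions'].round(2))
im,P=redpts(viewer); cv2.imwrite("pics/s4.png",cv2.resize(im[60:310,200:520,::-1],(768,600)))
k=(np.hypot(*(P[:,:2]-BAS[:2]).T)<.2)&(P[:,2]>.08); X=P[k]
print(k.sum(),X.min(0),X.max(0))
print([(n,[(np.round(r['at'],3).tolist(),round(r['score'],2)) for r in tip_of("scene",n)[:6]]) for n in("tray","corner_a","lower_trays","basin","tamper","nozzle_top")])
E
```

```text
tray now [ 0.47553804 -0.22799553  0.16166775]
23.1667 [0.50501381 0.3127836  0.26999538] [0.48796667 0.23098858 0.21689984] [-0.27717322 -0.72344751 -3.20151611] 0.0069589433950199 [-0.05  0.28 -0.51  1.82 -0.11  0.88 -2.25]
1953 [0.40244007 0.12174752 0.17016512] [0.57357223 0.31648397 0.38762054]
[('tray', [([0.161, -0.3, 0.001], 0.9), ([0.399, -0.66, 0.002], 0.83), ([0.488, 0.239, 0.21], 0.74), ([0.568, 0.294, 0.287], 0.59)]), ('corner_a', [([0.406, 0.146, 0.211], 0.98), ([0.534, 0.12, 0.209], 0.96), ([0.151, -0.419, 0.047], 0.84), ([0.47, -0.749, 0.04], 0.82), ([0.319, -0.566, 0.048], 0.82), ([0.507, -0.622, 0.045], 0.77)]), ('lower_trays', [([0.478, -0.231, 0.003], 0.9)]), ('basin', [([0.49, 0.232, 0.001], 0.56), ([0.438, 0.317, 0.29], 0.31)]), ('tamper', [([0.481, -0.231, 0.005], 0.65), ([0.568, 0.294, 0.286], 0.65), ([0.51, -0.01, 0.001], 0.56)]), ('nozzle_top', [([0.607, -0.256, 0.185], 0.5)])]
```

View pics/s4.png

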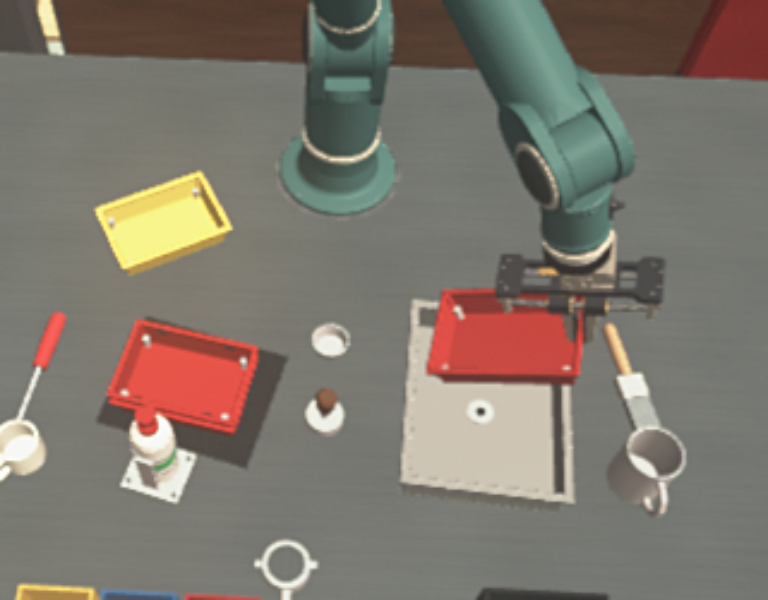

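The tray hangs over the basin with its middle near (0.488, 0.239, 0.21). Its low corners are at 0.21 m and the high one near 0.287 m, a tilt of about 0.4 rad. The lower trays, tamper and nozzle have not moved.

```bash
python3 - <<'E'
from station import env,workorder
e=env.sense(); print(e['t'],abs(e['joint_velocities']).max(),e['gripper_width'])
workorder.finish_job()
E
```

```text
23.5167 0.0015796733337304818 0.00688989668178817
the job is handed in; nothing more can be done
```

I pressed the nozzle, peeled off the top tray and handed the job in at 23.5 s, with the tray held tipped over the basin. No verdict is reported, so what follows is from my own checks.

- **Nozzle:** I pressed it to its stop, about 7.7 mm of travel at 16 N. The last camera reading put the cap top at 0.185 m, so it is back up.
- **Peel:** I gripped the middle of the rim at the basin-side end with 60 N and turned the tray about the far edge to 0.3 rad. The raised corner reached about 0.153 m while the far corners stayed at about 0.093 m. I then lifted it clear, and the wrist carried about 4.2 N, which is the tray alone.
- **Final pose:** The tray's middle is within about 10 mm of the basin's middle. The low corners are about 0.21 m above the bench, the tilt is about 0.4 rad, and the arm is still.
- **Everything else:** The lower trays were found within 2 mm of where they started and looked level. The nearby bystanders I could see did not look moved.

**Disagreements:** The last network call also gave false "tamper" hits on the stack and near the gripper; its third hit was at the tamper's original place. The finger opening shrank from 8.0 to 6.9 mm during the lift, so the rim settled slightly in the pads. The tilt was about 0.1 rad more than I commanded, on the safe side.

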